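Seat the lid of the filler tub

TASK

The lid of the round tub of wood filler, the one with three thumb pads, is only lying on its rubber gasket and the filler will dry out. Press the lid fully home at its three thumb pads, one after the other and not all at once, until it sits level and airtight all round, and leave it there.

Things in the scene. Friction and masses are not known exactly. Their poses are not given: they have to be found in the camera images.
- lid: Round flat white lid, 156 mm across, on a fixed round white tub (150 mm across, rim 80 mm high). Three raised ribbed thumb pads, 32 mm across, 4 mm high, centred 55 mm from the lid's centre at 0, 120 and 240 deg counter-clockwise from its +x. Origin: centre of its flat top, z up; 95-96 mm above the bench at first, 88 mm seated. Loose, centred by a plug below; tips a few degrees as pads go down singly.
- seal_0 (a joint): Third of the tub's black rubber rim gasket under the lid's thumb pad on the lid's own +x axis: how far it is pushed down, in m. 0 = standing up (lid's edge 9 mm above the rim), 0.008 = home on a firm stop (1 mm of rubber in sight). Slides with about 10 N of friction (12 N on the thumb pad), stays where left.
- seal_1 (a joint): Third of the tub's black rubber rim gasket under the lid's thumb pad 120 degrees counter-clockwise (seen from above) from the lid's +x axis: how far it is pushed down, in m. 0 = standing up (lid's edge 9 mm above the rim), 0.008 = home on a firm stop (1 mm of rubber in sight). Slides with about 10 N of friction (12 N on the thumb pad), stays where left.
- seal_2 (a joint): Third of the tub's black rubber rim gasket under the lid's thumb pad 240 degrees counter-clockwise (seen from above) from the lid's +x axis: how far it is pushed down, in m. 0 = standing up (lid's edge 9 mm above the rim), 0.008 = home on a firm stop (1 mm of rubber in sight). Slides with about 10 N of friction (12 N on the thumb pad), stays where left.
Mind the look-alikes: they are no part of the job. Leave any orange look-alike of the part that bears seal_0 alone.

How it is judged:
By the outcome, as a careful person would: the job done as asked, in the order asked, and still so for the second after the job is handed in, with the robot touching nothing.
It also fails if it takes over 35 s, if anything falls off the work surface, if the arm or the gripper's body presses on something with over 40 N, if the wrist force passes 120 N, or if a joint passes its speed limit or range.

ROBOT

A 6-joint arm with a two-finger parallel gripper is mounted at the origin on the work surface. World frame = base frame: x ahead of the robot, y to its left, z up, the work surface at z = 0. Lengths are in m, angles in degrees, forces in N, time in s.
With the tool pointing down it reaches from about 0.4 to 0.825 m from the base axis. Payload 7 kg.
Tool frame: the origin (TCP) lies midway between the tips of the shut fingers; the grasp point (between the pads) lies 19 mm behind it (ctrl.grasp_offset is the distance from the TCP to the grasp point, in m); z points along the fingers, x is the direction in which the jaws open and shut, and the axes are right-handed (so a half turn about z gives the same grasp; the last joint's range is limited). The gripper opens to 88 mm and grips with 3 to 60 N. Pads are 19 mm wide; open, the fingers measure 130 mm over their backs; the gripper's body (78 mm by 193 mm) begins 47 mm behind the grasp point.
Start: joints at [92.825, 20.546, 0.682, 0, -70.136, -16.507], TCP at [0.16, 0.656, 0.227] pointing down, gripper open.
Joint ranges: [-176.03, 176.03], [-82.01, 121.73], [-58.28, 71.71], [-173.87, 95.51], [-174.79, -0.11], [-173.66, 173.66]. Speed limits (degrees/s): [136.94, 136.94, 172.46, 180, 180, 180].

INTERFACE

Orientations are given as [roll, pitch, yaw] about the fixed x, y, z axes, in that order (R = Rz(yaw) Ry(pitch) Rx(roll)).
In Python, from plant import sensors, snapshot, order, ctrl gives the robot as it stands.
- The arm moves only by the tool send_rows, never from a script. Its argument "commands" is a list of rows, each a list of 3 entries, a list of its own where there are three numbers: the closure, from 0 (fully open) to 1 (shut), then the shift along the world's x, y, z in units of 0.25 m (1.0 is 0.25 m), then the turn, a rotation vector about the world's x, y, z in units of 360 degrees (1.0 is 360 degrees). In form: [[hand, [x, y, z], [ax, ay, az]], ...]. A call has 1 to 12 rows; each row shifts and turns the pose as measured when the row begins; what a row does not reach is not made up. A row lasts 1/10 s, in which the tool goes at most 50 mm and 8.59 degrees, less where a joint would pass 70% of its speed; a pose out of reach is approached as far as the arm can. A call with a number of a shift or a turn outside -1 to 1 is refused whole. A call with a gripper value outside its range is refused whole. The fingers move at their own pace and stop on an object; the grip force is fixed at half the most. Time passes only in rows, so rows that do not move let the fingers close. It gives the time, the measured TCP pose, the force and the opening at its end, in the units of the state.
- sensors.get_obs(): the state, without advancing time (a new reading comes with each control period).
- snapshot(name): name is "scene" or "top" or "wrist"; returns a dict with "color" (420x560x3 uint8, blue, green, red), "z_map" (420x560 float32, m along the optical axis (not along the pixel's ray), 0 where there is no reading), "mtx" (3x3 intrinsics, pixels), "xyz" and "attitude" of the camera in the world. Camera axes: x right, y down, z forward; pixel columns grow to the right and rows downward; lengths in m; the calibration is good to about 2 mm. A picture is of the moment at which its call begins.
- order.close_job(): hands the job in, once; it reports no verdict.
The state is a dict: "clock": time; "joint_pos": joint angles; "qvel": joint speeds; "tau": joint torques, N m; "tool_pos": TCP position; "orientation": TCP orientation; "force": force on the tool from outside, world axes, zero at the start; "moment": the same for the moment, N m; "opening": finger opening in m.
Only numpy, scipy, OpenCV 4.12 (cv2) and the standard library are available. Lean on these libraries where they do the work, as an engineer would, in place of code of your own. Each camera call takes 0.05 s, during which the arm holds its last target.

## Working session

There is one attempt and no reset: what is moved stays moved. The work goes in short steps, Python scripts to look and compute and a tool call to move; the robot and the scene stay as the last step left them, time stands still between calls to the robot, and variables do not carry over. Pictures are saved under pics/ and viewed, and the job is handed in when it is done.

Besides the shell and the picture viewer there is one more tool, called after "Call:" as name(argument=value, ...), one argument or row to a line, values as JSON. send_rows: Moves the arm, as the interface text tells. Its arguments: {"type":"object","properties":{"commands":{"type":"array","items":{"type":"array"}}},"required":["commands"]}

```bash
mkdir -p pics; cat > h.py <<'E'
import numpy as np,cv2
from plant import sensors,snapshot,order,ctrl
E
python3 - <<'E'
from h import *
print(sensors.get_obs())
for n in("scene","top"):
    s=snapshot(n);cv2.imwrite(f"pics/{n}0.png",s["color"]);np.savez(f"{n}0.npz",**s)
    print(n,s["mtx"].tolist(),s["xyz"],s["attitude"])
E
```

```text
{'clock': 0.0, 'joint_pos': array([ 9.28261565e+01,  2.05910871e+01,  6.33519270e-01, -1.94913421e-02,
       -7.01378346e+01, -1.65073003e+01]), 'qvel': array([-0.0141787 ,  0.02971993, -0.05723837, -0.02274421, -0.04380387,
        0.0156582 ]), 'tau': array([-4.65759440e-04, -5.82719707e+01,  2.93047982e+01,  6.99723870e+00,
        6.73446018e-03, -1.78112741e-04]), 'tool_pos': array([0.1595605 , 0.65535174, 0.22562668]), 'orientation': array([-1.79990458e+02, -9.66769068e-02, -1.03687789e+02]), 'force': array([-0.03222514,  0.17797369,  0.21847775]), 'moment': array([-0.03761618,  0.01991261, -0.09365691]), 'opening': 0.08808174988867493}
scene [[379.11474995507734, 0.0, 274.1485351143308], [0.0, 379.11474995507734, 202.70028057761968], [0.0, 0.0, 1.0]] [ 1.150996   -0.24288328  0.58319259] [-120.00130349    1.21338126   63.6775468 ]
top [[418.19710281427876, 0.0, 277.85855391977054], [0.0, 418.19710281427876, 213.9338632160205], [0.0, 0.0, 1.0]] [0.32541812 0.09926439 1.19965732] [-177.17451162    1.17285798  -88.5568339 ]
```

View pics/scene0.png

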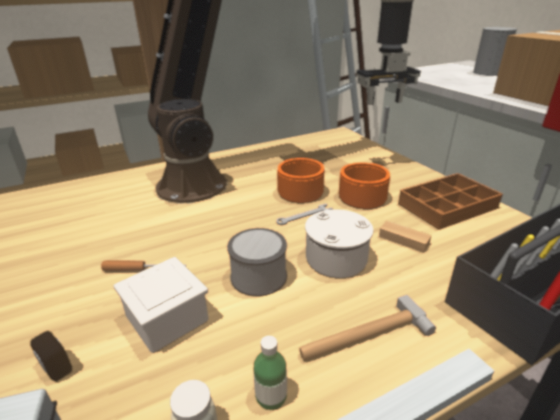

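View pics/top0.png

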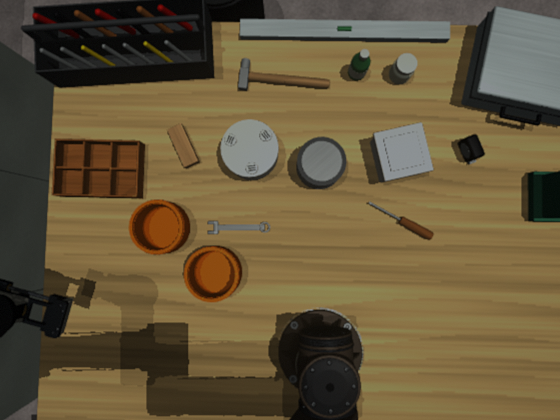

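```bash
python3 - <<'E'
import numpy as np,cv2
from scipy.spatial.transform import Rotation as R
s=np.load("top0.npz")
c=s["color"];cv2.imwrite("pics/top0z.png",cv2.resize(c[110:190,205:295],None,fx=7,fy=7,interpolation=cv2.INTER_CUBIC))
Rm=R.from_euler("xyz",s["attitude"],degrees=True).as_matrix()
K=s["mtx"]
def ray(u,v,z):
    d=Rm@np.linalg.inv(K)@[u,v,1];return s["xyz"]+d*(z-s["xyz"][2])/d[2]
g=c.min(2);hsv=cv2.cvtColor(c,cv2.COLOR_BGR2HSV)
m=((hsv[...,1]<60)&(hsv[...,2]>100)).astype(np.uint8);mm=np.zeros_like(m);mm[110:190,210:290]=m[110:190,210:290]
cs,_=cv2.findContours(mm,cv2.RETR_EXTERNAL,cv2.CHAIN_APPROX_NONE);k=max(cs,key=cv2.contourArea)
e=cv2.fitEllipse(k);print(e);print("centre",ray(*e[0],.095))
z=s["z_map"];print(z[149,250])
for u,v in((238,140),(265,135),(251,168)):print(ray(u,v,.099))
E
```

```text
((249.07423400878906, 147.65780639648438), (56.5424919128418, 57.26161193847656), 69.43468475341797)
centre [0.55461299 0.20455309 0.095     ]
1.1138426
[0.57374462 0.23430535 0.099     ]
[0.58866123 0.16268672 0.099     ]
[0.49944052 0.19749752 0.099     ]
```

View pics/top0z.png

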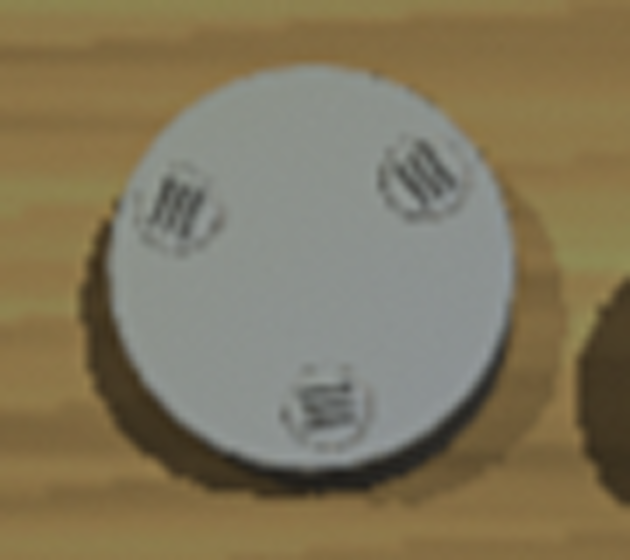

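```bash
python3 - <<'E'
import numpy as np
from scipy.spatial.transform import Rotation as R
s=np.load("top0.npz")
Rm=R.from_euler("xyz",s["attitude"],degrees=True).as_matrix();K=s["mtx"]
def ray(u,v,z):
    d=Rm@np.linalg.inv(K)@[u,v,1];return s["xyz"]+d*(z-s["xyz"][2])/d[2]
P=np.array([ray(205+a/7-.5,110+b/7-.5,.099) for a,b in((180,208),(425,180),(326,408))])
c=P.mean(0);print(c,ray(205+311/7-.5,110+268/7-.5,.095))
for p in P:
    d=(p-c)[:2];print(p,np.hypot(*d),np.degrees(np.arctan2(d[1],d[0])))
E
```

```text
[0.55451523 0.20486208 0.099     ] [0.55426037 0.2049327  0.095     ]
[0.57543229 0.25516177 0.099     ] 0.05447552031042375 67.42007418207928
[0.5880965  0.16210051 0.099     ] 0.05437144261256741 -51.85693977297292
[0.50001688 0.19732396 0.099     ] 0.05501720361533889 -172.12490965354797
```

Call:
send_rows(
  commands=[
    [1, [0.12, -0.138, 0], [0, 0, 0]],
    [1, [0.12, -0.138, 0], [0, 0, 0]],
    [1, [0.12, -0.138, 0], [0, 0, 0]],
    [1, [0.12, -0.138, 0], [0, 0, 0]],
    [1, [0.12, -0.138, 0], [0, 0, 0]],
    [1, [0.12, -0.138, 0], [0, 0, 0]],
    [1, [0.12, -0.138, 0], [0, 0, 0]],
    [1, [0.12, -0.138, 0], [0, 0, 0]],
    [1, [0.12, -0.138, 0], [0, 0, 0]],
    [1, [0.12, -0.138, 0], [0, 0, 0]],
    [1, [0.12, -0.138, 0], [0, 0, 0]],
    [1, [0.12, -0.138, 0], [0, 0, 0]],
  ],
)

```text
clock: 1.3
tool_pos: [0.5245, 0.2257, 0.2203]
orientation: [179.9, -0.5, -103.1]
force: [1.2, 0.9, 0.3]
opening: 0.0015
```

Call:
send_rows(
  commands=[
    [1, [0.1, -0.1, -0.1], [0, 0, 0]],
    [1, [0.1, -0.1, -0.1], [0, 0, 0]],
    [1, [0.04, -0.04, -0.1], [0, 0, 0]],
    [1, [0, 0, -0.05], [0, 0, 0]],
    [1, [0, 0, 0], [0, 0, 0]],
  ],
)

```text
clock: 1.8
tool_pos: [0.589, 0.1572, 0.129]
orientation: [179.9, -0.5, -103.6]
force: [0.0, 0.2, 0.5]
opening: 0.0002
```

Call:
send_rows(
  commands=[
    [1, [-0.004, 0.017, -0.04], [0, 0, 0]],
    [1, [0, 0, -0.02], [0, 0, 0]],
    [1, [0, 0, 0], [0, 0, 0]],
  ],
)

```text
clock: 2.1
tool_pos: [0.5876, 0.1641, 0.1148]
orientation: [-180.0, -0.4, -103.4]
force: [0.2, -0.2, -0.3]
opening: 0.0007
```

```bash
python3 - <<'E'
from h import *
s=snapshot("scene");cv2.imwrite("pics/s1.png",cv2.resize(s["color"][120:300,220:440],None,fx=3,fy=3,interpolation=cv2.INTER_CUBIC))
E
```

```text
(no output)
```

View pics/s1.png

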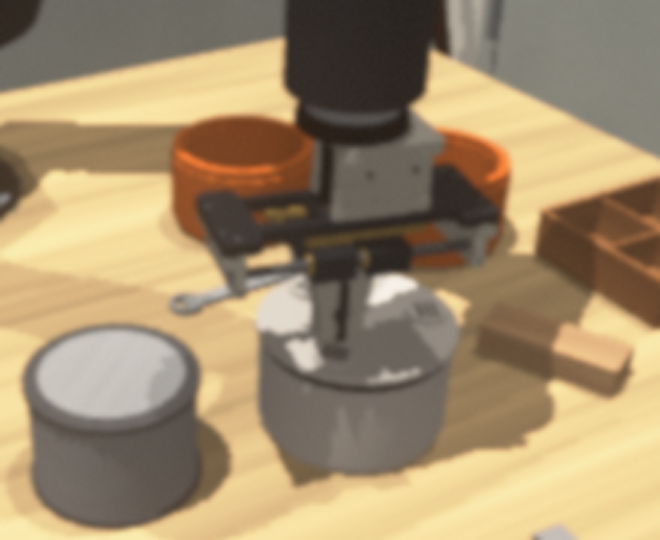

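Call:
send_rows(
  commands=[
    [1, [0, -0.006, -0.02], [0, 0, 0]],
    [1, [0, -0.004, -0.02], [0, 0, 0]],
    [1, [0, 0, -0.015], [0, 0, 0]],
    [1, [0, 0, -0.012], [0, 0, 0]],
  ],
)

```text
clock: 2.55
tool_pos: [0.5885, 0.1632, 0.0997]
orientation: [-179.8, -0.2, -103.3]
force: [-1.0, -1.5, 9.7]
opening: 0.0003
```

Call:
send_rows(
  commands=[
    [1, [0, 0, -0.014], [0, 0, 0]],
    [1, [0, 0, -0.014], [0, 0, 0]],
    [1, [0, 0, -0.014], [0, 0, 0]],
  ],
)

```text
clock: 2.85
tool_pos: [0.5896, 0.1623, 0.0933]
orientation: [-179.6, -0.2, -103.2]
force: [-10.8, -1.7, 28.8]
opening: 0.0006
```

Call:
send_rows(
  commands=[
    [1, [-0.003, 0, -0.014], [0, 0, 0]],
    [1, [0, 0, -0.016], [0, 0, 0]],
  ],
)

```text
clock: 3.05
tool_pos: [0.59, 0.1622, 0.093]
orientation: [-179.3, -0.2, -103.1]
force: [-18.0, 0.4, 37.6]
opening: 0.0006
```

Call:
send_rows(
  commands=[
    [1, [0.005, 0, 0.06], [0, 0, 0]],
    [1, [0, 0, 0.06], [0, 0, 0]],
    [1, [-0.02, 0.12, 0], [-0.002, 0, 0]],
    [1, [-0.02, 0.12, 0], [0, 0, 0]],
    [1, [-0.02, 0.12, 0], [0, 0, 0]],
    [1, [0, 0, 0], [0, 0, 0]],
  ],
)

```text
clock: 3.65
tool_pos: [0.5768, 0.2541, 0.1267]
orientation: [-179.0, -0.7, -103.3]
force: [0.0, -0.0, -0.8]
opening: 0.0002
```

```bash
python3 - <<'E'
from h import *
s=snapshot("scene");cv2.imwrite("pics/s2.png",cv2.resize(s["color"][120:300,220:440],None,fx=3,fy=3,interpolation=cv2.INTER_CUBIC))
print(sensors.get_obs()["tool_pos"],sensors.get_obs()["orientation"])
E
```

```text
[0.57668501 0.25279437 0.12657633] [-179.00984079   -0.77075252 -103.27842979]
```

View pics/s2.png

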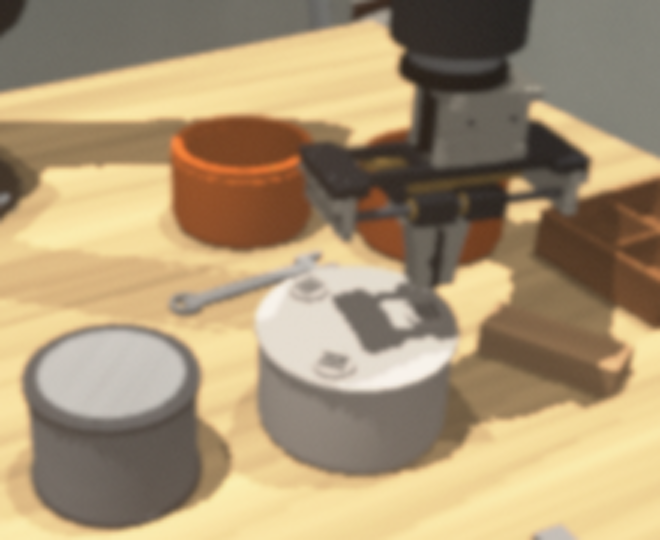

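Call:
send_rows(
  commands=[
    [1, [-0.005, 0.009, -0.04], [0.0027, 0.0022, 0]],
    [1, [0, 0, -0.03], [0, 0, 0]],
    [1, [0, 0, -0.02], [0, 0, 0]],
    [1, [0, 0, -0.01], [0, 0, 0]],
  ],
)

```text
clock: 4.1
tool_pos: [0.5757, 0.2534, 0.0994]
orientation: [179.9, 0.1, -103.4]
force: [-4.2, 2.1, 10.5]
opening: 0.0004
```

Call:
send_rows(
  commands=[
    [1, [0, 0, -0.014], [0, 0, 0]],
    [1, [0, 0, -0.014], [0, 0, 0]],
    [1, [0, 0, -0.014], [0, 0, 0]],
    [1, [0, 0, -0.014], [0, 0, 0]],
  ],
)

```text
clock: 4.5
tool_pos: [0.5774, 0.2538, 0.0929]
orientation: [-179.8, 0.3, -103.4]
force: [-17.0, 1.1, 37.7]
opening: 0.0007
```

Call:
send_rows(
  commands=[
    [1, [0.003, 0, -0.014], [0, 0, 0]],
    [1, [0.005, 0, 0.06], [0, 0, 0]],
    [1, [0, 0, 0.06], [0, 0, 0]],
    [1, [-0.11, -0.075, 0], [0, 0, 0]],
    [1, [-0.11, -0.075, 0], [0, 0, 0]],
    [1, [-0.09, -0.07, 0], [0, 0, 0]],
    [1, [0, 0, 0], [0, 0, 0]],
  ],
)

```text
clock: 5.2
tool_pos: [0.4993, 0.1943, 0.1241]
orientation: [-179.8, 0.4, -103.5]
force: [1.1, -0.2, -0.1]
opening: 0.0001
```

Call:
send_rows(
  commands=[
    [1, [0.003, 0.012, -0.04], [0, 0, 0]],
    [1, [0, 0, -0.03], [0, 0, 0]],
    [1, [0, 0, -0.014], [0, 0, 0]],
    [1, [0, 0, -0.014], [0, 0, 0]],
  ],
)

```text
clock: 5.6
tool_pos: [0.5016, 0.1976, 0.0977]
orientation: [-179.7, 0.4, -103.6]
force: [-5.8, 0.2, 11.4]
opening: 0.0008
```

Call:
send_rows(
  commands=[
    [1, [0, 0, -0.014], [0, 0, 0]],
    [1, [0, 0, -0.014], [0, 0, 0]],
    [1, [0, 0, -0.014], [0, 0, 0]],
    [1, [0, 0, -0.014], [0, 0, 0]],
  ],
)

```text
clock: 6.0
tool_pos: [0.5009, 0.1975, 0.0915]
orientation: [-179.8, 0.1, -103.3]
force: [-19.5, -3.5, 46.2]
opening: 0.0002
```

Call:
send_rows(
  commands=[
    [1, [0.003, 0, 0.08], [0, 0, 0]],
    [1, [0, 0, 0.15], [0, 0, 0]],
    [1, [-0.05, 0.15, 0.05], [0, 0, 0]],
    [1, [-0.1, 0.18, 0], [0, 0, 0]],
    [1, [-0.05, 0.18, 0], [0, 0, 0]],
    [1, [0, 0.18, 0], [0, 0, 0]],
    [1, [0, 0.18, 0], [0, 0, 0]],
    [1, [0, 0, 0], [0, 0, 0]],
  ],
)

```text
clock: 6.8
tool_pos: [0.4513, 0.4251, 0.1637]
orientation: [-179.7, 0.2, -103.5]
force: [-0.4, -1.6, -0.6]
opening: 0.0005
```

```bash
python3 - <<'E'
from h import *
from scipy.spatial.transform import Rotation as R
print(sensors.get_obs()["force"],sensors.get_obs()["tool_pos"])
for n in("scene","top"):
    s=snapshot(n);Rm=R.from_euler("xyz",s["attitude"],degrees=True).as_matrix();K=s["mtx"]
    z=s["z_map"];v,u=np.mgrid[:420,:560]
    P=(np.stack([(u-K[0,2])/K[0,0]*z,(v-K[1,2])/K[1,1]*z,z],-1)@Rm.T)+s["xyz"]
    d=np.hypot(P[...,0]-.5545,P[...,1]-.2049);m=(d<.07)&(P[...,2]>.07)&(P[...,2]<.11)
    Q=P[m]
    A=np.c_[Q[:,:2]-[.5545,.2049],np.ones(len(Q))]
    w=np.ones(len(Q),bool)
    for _ in range(5):
        f=np.linalg.lstsq(A[w],Q[w,2],rcond=None)[0];r=Q[:,2]-A@f;w=abs(r)<.002
    print(n,len(Q),"slope deg",np.degrees(f[:2]),"z",f[2],r[w].std())
    # same fit on a patch of bench for reference
    m=(np.hypot(P[...,0]-.5545,P[...,1]-.2049)<.25)&(abs(P[...,2])<.012);Q=P[m]
    f=np.linalg.lstsq(np.c_[Q[:,:2]-[.5545,.2049],np.ones(len(Q))],Q[:,2],rcond=None)[0];print("bench",np.degrees(f[:2]),f[2])
    a,b=((120,300),(220,440)) if n=="scene" else ((100,200),(190,310))
    cv2.imwrite(f"pics/{n}3.png",cv2.resize(s["color"][a[0]:a[1],b[0]:b[1]],None,fx=3.5 if n=="scene" else 5,fy=3.3 if n=="scene" else 5,interpolation=cv2.INTER_CUBIC))
E
```

```text
[-0.38346022 -1.57749512 -0.59854487] [0.45132275 0.42514906 0.1637477 ]
scene 1605 slope deg [ 0.08838366 -0.00990596] z 0.08751364329280754 0.0008380249924098667
bench [-0.14689526 -0.02814889] 0.00028931443610442475
top 2103 slope deg [0.30409076 0.13023692] z 0.08842624376474369 0.0010955513811321997
bench [-0.11067668 -0.0203408 ] 0.000434763589022198
```

View pics/scene3.png

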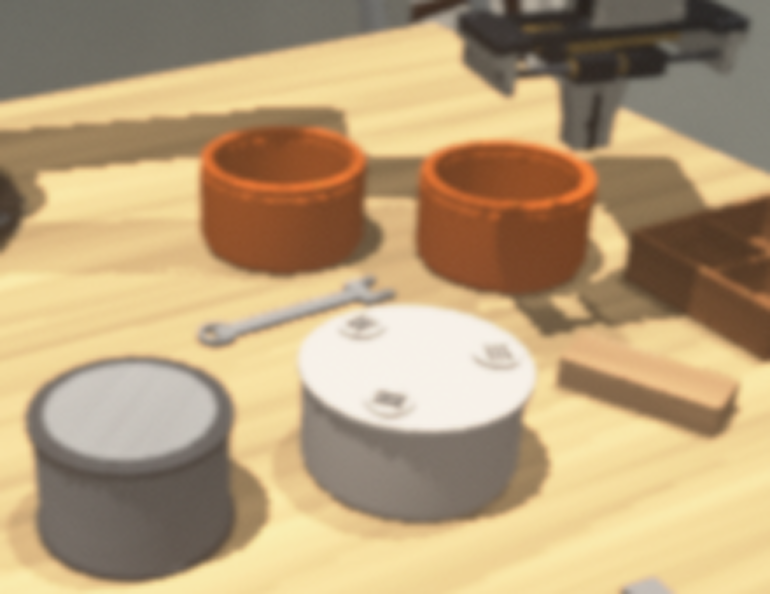

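Call:
send_rows(
  commands=[
    [1, [0.1, -0.14, 0], [0, 0, 0]],
    [1, [0.1, -0.14, 0], [0, 0, 0]],
    [1, [0.1, -0.14, 0], [0, 0, 0]],
    [1, [0.1, -0.14, 0], [0, 0, 0]],
    [1, [0.08, -0.1, -0.05], [0, 0, 0]],
    [1, [0, 0, -0.08], [0, 0, 0]],
    [1, [0, 0, 0], [0, 0, 0]],
  ],
)

```text
clock: 7.6
tool_pos: [0.574, 0.2433, 0.128]
orientation: [-179.9, -0.1, -103.8]
force: [-1.1, 0.7, -0.8]
opening: 0.0007
```

Call:
send_rows(
  commands=[
    [1, [0.005, 0.05, -0.06], [0, 0, 0]],
    [1, [0, 0, -0.04], [0, 0, 0]],
    [1, [0, 0, -0.02], [0, 0, 0]],
    [1, [0, 0, -0.014], [0, 0, 0]],
    [1, [0, 0, -0.014], [0, 0, 0]],
    [1, [0, 0, -0.016], [0, 0, 0]],
    [1, [0, 0, -0.018], [0, 0, 0]],
  ],
)

```text
clock: 8.3
tool_pos: [0.5761, 0.2568, 0.0914]
orientation: [-179.5, -0.0, -103.5]
force: [-16.5, -4.8, 39.2]
opening: 0.0007
```

Call:
send_rows(
  commands=[
    [1, [0.005, 0, 0.06], [0, 0, 0]],
    [1, [0, 0, 0.06], [0, 0, 0]],
    [1, [0.015, -0.13, 0], [0, 0, 0]],
    [1, [0.015, -0.13, 0], [0, 0, 0]],
    [1, [0.015, -0.12, 0], [0, 0, 0]],
    [1, [0, 0, 0], [0, 0, 0]],
  ],
)

```text
clock: 8.9
tool_pos: [0.5892, 0.1625, 0.1282]
orientation: [-179.2, 0.3, -103.0]
force: [0.5, 0.4, 0.2]
opening: 0.0004
```

Call:
send_rows(
  commands=[
    [1, [-0.002, 0, -0.06], [0, 0, 0]],
    [1, [0, 0, -0.04], [0, 0, 0]],
    [1, [0, 0, -0.02], [0, 0, 0]],
    [1, [0, 0, -0.014], [0, 0, 0]],
    [1, [0, 0, -0.014], [0, 0, 0]],
    [1, [0, 0, -0.016], [0, 0, 0]],
    [1, [0, 0, -0.018], [0, 0, 0]],
  ],
)

```text
clock: 9.6
tool_pos: [0.5905, 0.1635, 0.0914]
orientation: [-178.8, 0.3, -102.7]
force: [-20.9, -2.1, 44.8]
opening: 0.0006
```

All three pads now bottom out at z = 0.0914–0.0915, so the lid is level. I'm retreating now.

Call:
send_rows(
  commands=[
    [1, [0.005, 0, 0.08], [0, 0, 0]],
    [1, [0, 0, 0.15], [0, 0, 0]],
    [1, [0, 0, 0.15], [0, 0, 0]],
    [1, [-0.1, 0.15, 0], [0, 0, 0]],
    [1, [-0.1, 0.15, 0], [0, 0, 0]],
    [1, [-0.1, 0.15, 0], [0, 0, 0]],
    [1, [-0.1, 0.15, 0], [0, 0, 0]],
    [1, [-0.1, 0.15, 0], [0, 0, 0]],
    [1, [0, 0.15, 0], [0, 0, 0]],
    [1, [0, 0.15, 0], [0, 0, 0]],
    [1, [0, 0, 0], [0, 0, 0]],
  ],
)

```text
clock: 10.7
tool_pos: [0.4611, 0.4386, 0.1965]
orientation: [-178.4, 0.9, -102.6]
force: [-0.6, -0.3, -0.2]
opening: 0.0006
```

```bash
python3 - <<'E'
from h import *
from scipy.spatial.transform import Rotation as R
print(sensors.get_obs()["tool_pos"],sensors.get_obs()["clock"])
for n in("scene","top"):
    s=snapshot(n);Rm=R.from_euler("xyz",s["attitude"],degrees=True).as_matrix();K=s["mtx"]
    z=s["z_map"];v,u=np.mgrid[:420,:560]
    P=(np.stack([(u-K[0,2])/K[0,0]*z,(v-K[1,2])/K[1,1]*z,z],-1)@Rm.T)+s["xyz"]
    Q=P[(np.hypot(P[...,0]-.5545,P[...,1]-.2049)<.07)&(P[...,2]>.07)&(P[...,2]<.11)]
    A=np.c_[Q[:,:2]-[.5545,.2049],np.ones(len(Q))];w=np.ones(len(Q),bool)
    for _ in range(5):
        f=np.linalg.lstsq(A[w],Q[w,2],rcond=None)[0];w=abs(Q[:,2]-A@f)<.002
    print(n,np.degrees(f[:2]),f[2])
    if n=="scene":cv2.imwrite("pics/s4.png",cv2.resize(s["color"][200:290,290:390],None,fx=6,fy=6,interpolation=cv2.INTER_CUBIC))
E
```

```text
[0.46114127 0.43864673 0.19645426] 10.7
scene [0.06190545 0.01904572] 0.08746217321502525
top [0.05583858 0.00310207] 0.08846489297043894
```

View pics/s4.png

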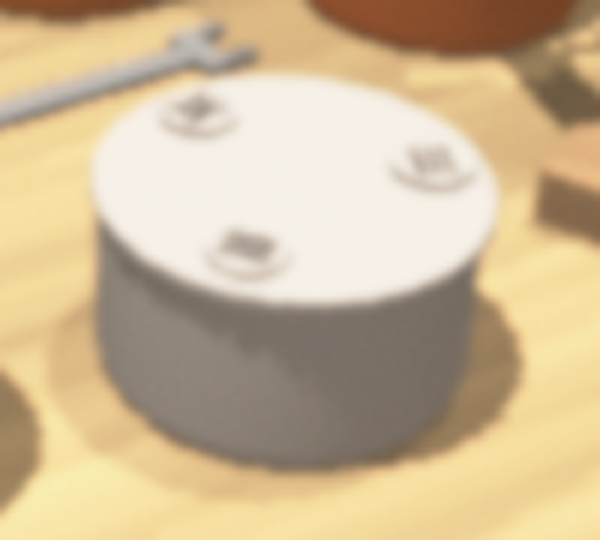

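The picture shows the lid flat on the tub, with no black gap visible along the near edge (crop (100,210) to (480,270)).

```bash
python3 -c "
from h import *
print(order.close_job())"
```

```text
the job is handed in; nothing more can be done
None
```

I pressed the lid down at its three thumb pads one after the other with the closed fingers, and it now sits level on the tub. The job was handed in at about 10.8 s, with the arm clear and about 0 N on the tool.

- **Pressing:** I went round counter-clockwise from the pad nearest world −52°, pushing each until it hit a firm stop at roughly 38–46 N. I then pressed the first two pads again, because the top camera showed about 0.3° of tilt after the first round.
- **Last checks:** On their final presses all three pads stopped at z ≈ 0.0915 m. The two cameras put the lid top at 87.5 mm and 88.5 mm (88 mm is seated), with a tilt under 0.1°. The 1 mm difference between cameras is within the 2 mm calibration.
- **Not confirmed:** The pads look alike, so I could not tell which one lies on the lid's own +x axis. The starting pad in the sequence is therefore arbitrary. I could only see the near edge of the gasket directly; that it is closed all round rests on the level and height readings.

I never moved the orange tubs or any of the other look-alikes.

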